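Draw out the peg tray

TASK

Two pegs stand in a steel spring clip in one of the two sliding trays of the low wooden rack, and a bronze block stands in front of that tray. Push the block sideways along the counter until the tray's way out is clear, without lifting it, then hook a fingertip behind that tray's front lip and draw the tray straight out to its stop, never pinching the lip. Keep the pegs standing and untouched, do not let the block bump the rack or a tray, and leave the other tray shut and the canister, the peg turner and the cedar offcut as they are.

Things in the scene. Friction and masses are not known exactly. Their poses are not given: they have to be found in the camera images.
- rack: Low open-topped wooden rack fixed to the counter, 222 mm deep, 292 mm wide, 30 mm high, with two equal sliding trays side by side. Origin: middle of its front edge, at counter height. x points away from the robot into the rack (trays slide out along -x), y to the left, z up. The trays' middle lines lie at y = +70 and -70 mm; shut, their front faces are flush with the rack's front edge (x = 0).
- tray_left (a joint): How far the left tray (y = +70 mm of the rack) is drawn out, in m: 0 shut (as it starts), 0.100 at its stop. It slides stiffly (about 2 N plus 4 N per m/s) and stays where it is left. Tray: 116 mm wide, 200 mm long, open on top; underside 11 mm, upper side of the floor 17 mm, tops of the 6 mm side walls 32 mm above the counter.
- tray_right (a joint): The same for the right tray (at y = -70 mm of the rack).
- lip_left (a point): Middle of the top rear edge of the lip across the left tray's front, moving with it; axes as the rack's. The lip is 8 mm thick, 116 mm wide, 11 to 42 mm above the counter, with a 6 mm front board (11 to 35 mm) on the robot's side. Fingers hook its rear side. Behind it is an empty finger space 68 mm long and 104 mm wide, then a 5 mm cross strip, top 27 mm above the counter.
- lip_right (a point): The same on the right tray.
- clip: Steel spring clip on a 60 x 60 x 4 mm plate, holding two dark wooden pegs upright, 30 mm apart; 55 mm high in all, about 200 g. Stands loose in the rear of one of the trays, 135 mm behind the rack's front edge, peg tops 72 mm above the counter, and rides along with the tray. Origin: centre of the plate's underside; x and y roughly as the rack's.
- offcut: Cedar headstock offcut, 80 x 62 x 18 mm, lying loose in the rear part of the other tray. Origin: centre of its underside. To be left alone.
- block: Bronze paperweight block, 50 x 50 mm and 40 mm high, about 0.8 kg, standing loose on the counter 55 to 80 mm (to its centre) in front of the rack's front edge, in the way of the tray with the clip, turned a little. Origin: centre of its underside, z up. It slides when pushed low with some 3 to 10 N.
- canister: Copper screw-top canister, 60 mm across, 66 mm high, standing on the counter beside the rack. Origin: centre of its underside. To be left alone.
- turner: Boxwood peg turner, 102 mm long along its x, up to 32 mm wide, 16 mm high, lying on the counter on the other side of the rack. Origin: on its underside, 46 mm from its round head's end and 56 mm from the handle's end. To be left alone.
There are look-alikes about, which are no part of the job. There is more than one size of the clip; the one meant has the size given above. Of the things that look like the block, take the one that is farthest from the robot's base at the start.

How it is judged:
On the way, in this order (a step that is already met when the one before it is completed fails the run):
1. the block stands sideways clear of the way of the tray with the clip, both trays still shut (((y of clip in the frame of rack above 0 m and (y of block in the frame of rack above 0.153 m or y of block in the frame of rack below -0.013 m)) or (y of clip in the frame of rack below 0 m and (y of block in the frame of rack below -0.153 m or y of block in the frame of rack above 0.013 m))) and value of joint each of tray_left, tray_right below 0.02 m), for 0.1 s.
2. the tray with the clip is on its way out, a finger pressing on its lip (((y of clip in the frame of rack above 0 m and contact force between the fingers and tray_left_c5 above 0.3 N and value of joint tray_left above 0.02 m) or (y of clip in the frame of rack below 0 m and contact force between the fingers and tray_right_c5 above 0.3 N and value of joint tray_right above 0.02 m))).
At the end, for the whole second after the job is handed in: The tray with the clip is drawn out at least 92 of its 100 mm, the other at most 10 mm; the clip stands upright (within 0.1 rad) and at rest in its tray; the block stands at rest on the counter with its centre at least 83 mm to the side of that tray's middle line (((y of clip in the frame of rack above 0 m and value of joint tray_left above 0.092 m and value of joint tray_right below 0.01 m) or (y of clip in the frame of rack below 0 m and value of joint tray_right above 0.092 m and value of joint tray_left below 0.01 m)) and ((y of clip in the frame of rack above 0 m and (y of block in the frame of rack above 0.153 m or y of block in the frame of rack below -0.013 m)) or (y of clip in the frame of rack below 0 m and (y of block in the frame of rack below -0.153 m or y of block in the frame of rack above 0.013 m))) and angle between each of clip, block's own z axis and vertical below 0.1 rad and linear speed of each of clip, block below 0.02 m/s and height (world z) of clip below 0.025 m and x of clip in the frame of rack below 0.075 m and height (world z) of block below 0.006 m); the robot touches nothing.
It fails at once if the block is lifted or tipped (12 mm, 0.35 rad) (height (world z) of block above 0.012 m or angle between block's own z axis and vertical above 0.35 rad).
It fails at once if the block bumps the rack or a tray (over 1 N) (contact force between block and rack above 1 N).
It fails at once if the robot touches the clip or the pegs (over 0.5 N), or the clip tips (0.3 rad) or is lifted (contact force between any of the fingers, the arm and clip above 0.5 N or angle between clip's own z axis and vertical above 0.3 rad or height (world z) of clip above 0.032 m).
It fails at once if a lip is pinched: fingers press on the lip and on the front board at once ((contact force between the fingers and tray_left_c5 above 0.8 N and contact force between the fingers and tray_left_c6 above 0.8 N) or (contact force between the fingers and tray_right_c5 above 0.8 N and contact force between the fingers and tray_right_c6 above 0.8 N)).
It fails at once if the other tray is drawn out more than 20 mm, or the canister, the turner or the offcut is moved more than 15 mm ((y of clip in the frame of rack above 0 m and value of joint tray_right above 0.02 m) or (y of clip in the frame of rack below 0 m and value of joint tray_left above 0.02 m) or distance of any of canister, turner, offcut from where it was at the start of the episode above 0.015 m).
It also fails if it takes over 48 s, if anything falls off the work surface, if the arm or the gripper's body presses on something with over 40 N, if the wrist force passes 120 N, or if a joint passes its speed limit or range.

ROBOT

A 6-joint arm with a two-finger parallel gripper is mounted at the origin on the work surface. World frame = base frame: x ahead of the robot, y to its left, z up, the work surface at z = 0. Lengths are in m, angles in rad, forces in N, time in s.
With the tool pointing down it reaches from about 0.35 to 0.85 m from the base axis. Payload 8.1 kg.
Tool frame: the origin (TCP) lies between the finger pads; the fingertips stand 17 mm ahead of it and the grasp point (between the pads) lies 2 mm behind it; z points along the fingers, y is the line along which they close (so a half turn about z gives the same grasp; the last joint's range is limited). The gripper opens to 93 mm and grips with 3 to 60 N. Pads are 15 mm wide; open, the fingers measure 128 mm over their backs; the gripper's body (75 mm by 188 mm) begins 65 mm behind the grasp point.
Start: joints at [-0.085, 0.13, 1.488, -0, 1.523, -0.085], TCP at [0.6, 0, 0.236] pointing down, gripper open.
Joint ranges: [-2.96, 2.96], [-0.89, 2.26], [0.02, 2.5], [-1.34, 4.48], [0, 2.73], [-2.66, 2.66]. Speed limits (rad/s): [2.39, 2.39, 2.79, 3.14, 3.14, 3.14].

INTERFACE

Orientations are given as a unit quaternion [x, y, z, w].
In Python, from workcell import bot, vision gives the robot as it stands. The module is installed in compiled form; this text tells all that it offers.
- The arm moves only by the tool move_arm, never from a script. Its argument "rows" is a list of rows, each a list of 5 numbers: the finger opening in cm, from 0 to 9.3, then the shift along the tool's x, y, z in cm, then the turn about the tool's z in rad. In form: [[fingers, x, y, z, twist], ...]. A call has 1 to 5 rows; each row shifts and turns the commanded pose from where the row before left it, along the tool's axes as they then stand; what a row does not reach is not made up. A row lasts 1/12 s, in which the tool goes at most 41.7 mm and 7.16 degrees, less where a joint would pass 70% of its speed; a pose out of reach is approached as far as the arm can. A call is refused whole if a number of a shift passes 4.17 or a number of a turn 0.125, either way. A call with a gripper value outside its range is refused whole. The fingers move at their own pace and stop on an object; "squeeze" is the grip in N (left out, the last holds). Time passes only in rows, so rows that do not move let the fingers close. It gives the time, the measured TCP pose, the force, the opening and the grip force at its end, in the units of the state.
- bot.get_state(): the state, without advancing time (a new reading comes with each control period).
- vision.snapshot(name): name is "scene" or "side" or "wrist"; returns a dict with "pixels" (384x512x3 uint8, red, green, blue), "fx", "fy", "cx", "cy" (pixels), "k1" (the pictures are not rectified: a ray, as slopes to the right and down, at radius r is drawn at 1 + k1 r^2 times it, then the intrinsics apply), "world_from_camera" (4x4, takes a point from camera to world coordinates). Camera axes: x right, y down, z forward; pixel columns grow to the right and rows downward; lengths in m; the calibration is good to about 2 mm. A picture is of the moment at which its call begins. There is no depth.
- bot.finish_job(): hands the job in; it is judged then, once.
Trained networks look in a picture, given as the dict that the camera call returned (one of the last four; its "shot" number tells which), for a name from the list of things; names that differ only in an ending like _2 or _b are one class to them, and where a whole thing is asked for, a point or a joint stands for the part that bears it (a point fixed in the world has none). Each returns a list of dicts, best first, with "conf" (0 to 1); they miss things now and then, are a little off and sometimes report something else, mostly with a low value. They report only what shows in the picture. A call takes as long as a camera call. They do not tell look-alikes from the thing itself.
- vision.find_in(target, picture): "bbox" ([left, top, right, bottom] in pixels, round what is visible of it).
- vision.trace(target, picture): "region" (384x512 bool, what is visible of it) and "bbox" ([left, top, right, bottom] in pixels, round what is visible of it).
The state is a dict: "time_s": time; "q": joint angles; "qd": joint speeds; "joint_torque": joint torques, N m; "tool_pos": TCP position; "eef_rot": TCP orientation; "force": force on the tool from outside, world axes, zero at the start; "torque": the same for the moment, N m; "gripper_width": finger opening in m; "grip_force": force on a finger pad.
Only numpy, scipy, OpenCV 4.12 (cv2) and the standard library are available. Lean on these libraries where they do the work, as an engineer would, in place of code of your own. Each camera call takes 0.05 s, during which the arm holds its last target. There are 200 camera calls.

## Working session

There is one attempt and no reset: what is moved stays moved. The work goes in short steps, Python scripts to look and compute and a tool call to move; the robot and the scene stay as the last step left them, time stands still between calls to the robot, and variables do not carry over. Pictures are saved under pics/ and viewed, at most 10 in all, crops included, and the job is handed in when it is done.

Besides the shell and the picture viewer there is one more tool, called after "Request:" in YAML: its name, and indented under it one key for each argument. move_arm: Moves the arm, as the interface text tells. Its arguments: {"type":"object","properties":{"rows":{"type":"array","items":{"type":"array","items":{"type":"number"}}},"squeeze":{"type":"number"}},"required":["rows"]}

```bash
mkdir -p pics; cat > h.py <<'E'
import numpy as np, cv2
from workcell import bot, vision
def ray(p,uv):
    x=(np.array(uv,float)-[p['cx'],p['cy']])/[p['fx'],p['fy']]
    s=x.copy()
    for _ in range(30): s=x/(1+p['k1']*(s@s))
    T=np.array(p['world_from_camera']); return T[:3,3],T[:3,:3]@np.array([s[0],s[1],1])
def onz(p,uv,z):
    o,d=ray(p,uv); return o+d*(z-o[2])/d[2]
def proj(p,X):
    T=np.linalg.inv(np.array(p['world_from_camera'])); c=T[:3,:3]@np.array(X,float)+T[:3,3]
    s=c[:2]/c[2]; s=s*(1+p['k1']*(s@s)); return s*[p['fx'],p['fy']]+[p['cx'],p['cy']]
def save(p,n,im=None): cv2.imwrite(f'pics/{n}.png',cv2.cvtColor(p['pixels'] if im is None else im,cv2.COLOR_RGB2BGR))
E
python3 - <<'E'
from h import *
s=bot.get_state(); print(s['time_s'],s['tool_pos'],s['eef_rot'],s['gripper_width'],s['force'])
out=[]
for n in('scene','side'):
    p=vision.snapshot(n); save(p,n); print(n,np.round(p['world_from_camera'],3).tolist(),p['fx'])
    for t in('rack','clip','block','offcut','canister','turner','lip_left'):
        print(t,[(np.round(d['bbox']).astype(int).tolist(),round(d['conf'],2)) for d in vision.find_in(t,p)[:4]])
E
```

```text
0.0 [5.99487389e-01 5.58757496e-05 2.34617401e-01] [ 7.07108915e-01  7.07104102e-01 -5.67485304e-04 -6.70526197e-04] 0.09294695041910823 [ 0.10844767 -0.93224876  0.11805655]
scene [[0.417, 0.659, -0.626, 1.119], [0.909, -0.292, 0.298, -0.24], [0.013, -0.693, -0.721, 0.702], [0.0, 0.0, 0.0, 1.0]] 405.9709576061206
rack [([150, 201, 329, 356], 0.71), ([211, 202, 317, 291], 0.26)]
clip [([331, 204, 376, 250], 0.98), ([199, 272, 241, 313], 0.56), ([212, 199, 315, 292], 0.55)]
block [([142, 169, 171, 199], 0.96), ([150, 212, 181, 246], 0.69)]
offcut [([251, 235, 296, 274], 0.57)]
canister [([75, 294, 112, 336], 0.72)]
turner [([309, 171, 333, 206], 0.55)]
lip_left [([211, 198, 317, 293], 0.68)]
side [[0.999, -0.049, 0.025, 0.559], [-0.05, -0.641, 0.766, -0.608], [-0.021, -0.766, -0.643, 0.573], [0.0, 0.0, 0.0, 1.0]] 368.586411817448
rack [([246, 168, 405, 298], 0.77), ([289, 184, 330, 212], 0.48)]
clip [([322, 214, 363, 254], 0.96), ([282, 128, 320, 166], 0.92)]
block [([230, 249, 263, 288], 0.9), ([266, 212, 387, 288], 0.63), ([150, 251, 181, 282], 0.56)]
offcut [([289, 186, 328, 213], 0.79)]
canister [([328, 322, 372, 382], 0.65)]
turner [([227, 151, 263, 159], 0.62)]
lip_left [([244, 174, 349, 230], 0.7)]
```

View pics/scene.png

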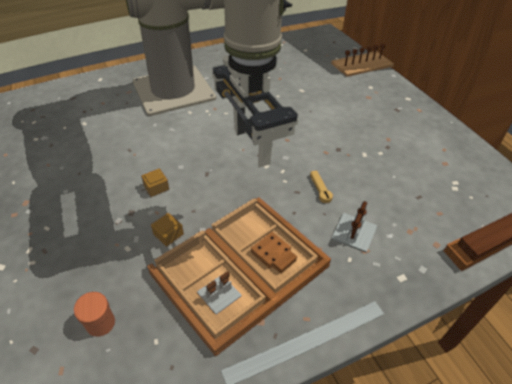

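View pics/side.png

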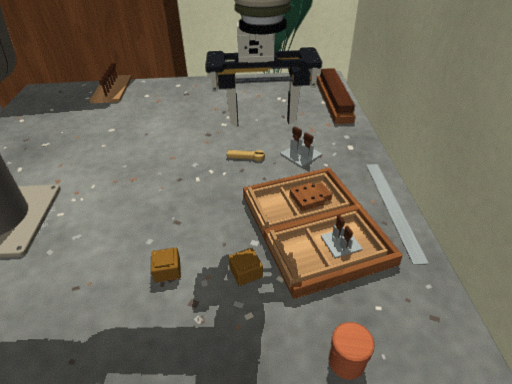

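The scene picture shows the rack with corners near (257,200), (150,268), (218,352) and (328,262). The clip, at about (218,290), is in the tray on the canister side (right). The block is at (166,228), by the rack front, and the look-alike at (155,182) is nearer the base. The side view agrees: block at (246,266), look-alike at (166,264). Next I fit the box silhouettes.

```bash
cat >> h.py <<'E'
from scipy.optimize import minimize
def hullmask(p,pose,lo,hi):
    x,y,a=pose; c,s=np.cos(a),np.sin(a)
    P=[proj(p,(x+c*u-s*v,y+s*u+c*v,w)) for u in(lo[0],hi[0]) for v in(lo[1],hi[1]) for w in(lo[2],hi[2])]
    h=cv2.convexHull(np.array(P,np.float32))
    m=np.zeros((384*4,512*4),np.uint8); cv2.fillConvexPoly(m,np.round((h+.5)*4).astype(np.int32),1)
    return cv2.resize(m.astype(np.float32),(512,384),interpolation=cv2.INTER_AREA)
def fit(obs,x0,lo,hi):
    def cost(q):
        r=0
        for p,m in obs:
            h=hullmask(p,(q[0],q[1],q[2]),lo,hi); r+=1-np.minimum(h,m).sum()/np.maximum(h,m).sum()
        return r/len(obs)
    best=None
    for da in(-.3,0,.3):
        S=np.array(x0)+[0,0,da]
        r=minimize(cost,S,method='Nelder-Mead',options=dict(initial_simplex=np.array([S,S+[.02,0,0],S+[0,.02,0],S+[0,0,.15]]),xatol=1e-4,fatol=1e-5))
        if best is None or r.fun<best.fun: best=r
    return best.x,best.fun
RACK=((0,-.146,0),(.222,.146,.03)); BLK=((-.025,-.025,0),(.025,.025,.04))
def seg(p,t,near):
    L=vision.trace(t,p)
    L=[d for d in L if d['conf']>.2]
    d=min(L,key=lambda d:np.hypot((d['bbox'][0]+d['bbox'][2])/2-near[0],(d['bbox'][1]+d['bbox'][3])/2-near[1]))
    m=d['region'].astype(np.uint8); return cv2.morphologyEx(m,cv2.MORPH_CLOSE,np.ones((5,5))).astype(np.float32),d
E
python3 - <<'E'
from h import *
P={n:vision.snapshot(n) for n in('scene','side')}
near=dict(scene=dict(rack=(240,278),block=(166,229)),side=dict(rack=(325,233),block=(246,268)))
for n in P: print(n,'frontL/R corner z.03',[onz(P[n],uv,.03).round(3) for uv in ([(257,200),(150,268)] if n=='scene' else [(244,185),(295,285)])], 'block',onz(P[n],near[n]['block'],.02).round(3),'canister',onz(P[n],(94,314) if n=='scene' else (350,352),.033).round(3))
for t,lo in(('rack',RACK),('block',BLK)):
    obs=[]
    for n in P:
        m,d=seg(P[n],t,near[n][t])
        if t=='rack':
            c=max(cv2.findContours(m.astype(np.uint8),0,2)[0],key=cv2.contourArea);m=np.zeros((384,512),np.uint8);cv2.fillPoly(m,[cv2.convexHull(c)],1);m=m.astype(np.float32)
        obs.append((P[n],m)); print(t,n,d['conf'],d['bbox'],m.sum())
    o=onz(P['side'],near['side'][t],.02); x0=[o[0]-(.11 if t=='rack' else 0),o[1],.1]
    print(t,fit(obs,x0,*lo),[fit([q],x0,*lo) for q in obs])
E
```

```text
scene frontL/R corner z.03 [array([0.564, 0.033, 0.03 ]), array([ 0.643, -0.234,  0.03 ])] block [ 0.553 -0.177  0.02 ] canister [ 0.701 -0.355  0.033]
side frontL/R corner z.03 [array([0.56 , 0.048, 0.03 ]), array([ 0.64 , -0.231,  0.03 ])] block [ 0.556 -0.181  0.02 ] canister [ 0.705 -0.356  0.033]
rack scene 0.57 [146.8, 201.4, 331.2, 355.9] 15747.0
rack side 0.61 [245.5, 166.7, 402.5, 296.4] 12844.0
rack (array([ 0.59613662, -0.09982488,  0.2810575 ]), np.float64(0.028252333402633667)) [(array([ 0.59401335, -0.10086448,  0.28432806]), np.float64(0.029554367065429688)), (array([ 0.59673442, -0.09892689,  0.27977369]), np.float64(0.021564483642578125))]
block scene 0.58 [151.3, 213.5, 181.9, 244.4] 639.0
block side 0.96 [230.0, 245.6, 265.2, 289.1] 923.0
block (array([ 0.55409446, -0.17480177,  0.28363378]), np.float64(0.1586104929447174)) [(array([ 0.55123825, -0.17441318,  0.19318232]), np.float64(0.18665814399719238)), (array([ 0.55446964, -0.17433515,  0.30419077]), np.float64(0.10962951183319092))]
```

Request:
move_arm:
  rows:
    - [0,-2.85,-0.4,0,0]
    - [0,-2.85,-0.4,0,0]
    - [0,-2.85,-0.4,0,0]
    - [0,-2.85,-0.4,0,0]
    - [0,-2.85,-0.4,0,0]
  squeeze: 5

```text
time_s: 1.52
tool_pos: [0.5797, -0.1437, 0.2358]
eef_rot: [0.707, 0.707, 0.0, 0.0]
force: [0.4, 0.4, 0.0]
gripper_width: 0.0638
grip_force: 0.0
```

Request:
move_arm:
  rows:
    - [0,-2.85,-0.4,0,0]
    - [0,-2.85,-0.4,0,0]
    - [0,-2.85,-0.4,0,-0.094]
    - [0,0,0,0,-0.094]
    - [0,0,0,0,-0.094]

```text
time_s: 1.93
tool_pos: [0.5674, -0.23, 0.2355]
eef_rot: [0.6, 0.8, -0.0, -0.0]
force: [-0.4, -0.0, -0.1]
gripper_width: 0.0308
grip_force: 0.0
```

```bash
cat > m.py <<'E'
from h import *
from scipy.spatial.transform import Rotation as R
def rel(R0,X):
    c,s=np.cos(R0[2]),np.sin(R0[2]); return np.array([[c,s],[-s,c]])@(np.array(X[:2])-R0[:2])
RK=np.array([.596,-.0998,.281])
def st():
    s=bot.get_state(); print('t',round(s['time_s'],2),'tcp',np.round(s['tool_pos'],4),'rackframe',rel(RK,s['tool_pos']).round(4),'F',np.round(s['force'],2),'w',s['gripper_width'])
    print('tool axes cols\n',R.from_quat(s['eef_rot']).as_matrix().round(3))
    return s
E
python3 - <<'E'
from m import *
st()
w=vision.snapshot('wrist'); ims=[w['pixels'].copy()]
print('cam',np.round(w['world_from_camera'],3).tolist())
for t in('block','rack','clip','lip_right'):
    for d in vision.find_in(t,w)[:3]: print(t,np.round(d['bbox']),round(d['conf'],2))
for q in([.5541,-.1748,.2836],):
    for a in(-1,1):
        for b in(-1,1):
            c,s=np.cos(q[2]),np.sin(q[2]); u,v=a*.025,b*.025
            cv2.circle(ims[0],tuple(int(k) for k in proj(w,(q[0]+c*u-s*v,q[1]+s*u+c*v,.04)).round()),2,(0,255,0),-1)
c,s=np.cos(RK[2]),np.sin(RK[2])
for u,v in((0,.146),(0,-.146),(0,0),(.222,.146),(.222,-.146)):
    cv2.circle(ims[0],tuple(int(k) for k in proj(w,(RK[0]+c*u-s*v,RK[1]+s*u+c*v,.03)).round()),2,(0,0,255),-1)
save(w,'wrist1',cv2.resize(ims[0],(768,576)))
E
```

```text
t 1.93 tcp [ 0.5674 -0.23    0.2355] rackframe [-0.0635 -0.1172] F [-0.41 -0.05 -0.07] w 0.030839880709856396
tool axes cols
 [[-0.28  0.96 -0.  ]
 [ 0.96  0.28 -0.  ]
 [-0.   -0.   -1.  ]]
cam [[0.96, 0.27, 0.073, 0.547], [0.28, -0.928, -0.247, -0.16], [0.001, 0.258, -0.966, 0.384], [0.0, 0.0, 0.0, 1.0]]
block [ 98.  46. 159. 101.] 0.79
block [238. 103. 280. 150.] 0.66
rack [306.   0. 511. 203.] 0.72
clip [400. 106. 466. 164.] 0.59
lip_right [307.  79. 505. 189.] 0.56
```

View pics/wrist1.png

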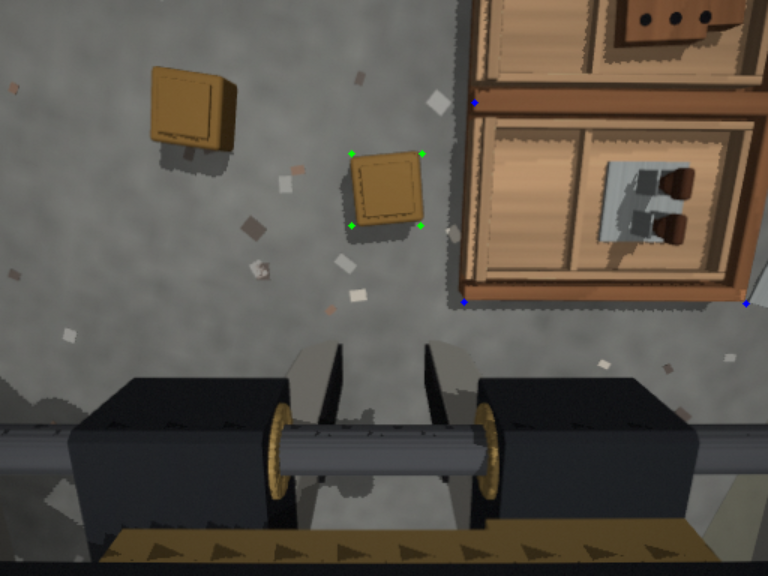

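The wrist view shows the projected block corners (green) on the block at about (387,188), and the projected rack front edge (blue) on the rack. The fingertips are clear of both. I descend beside the block.

Request:
move_arm:
  rows:
    - [0,0,0,3.6,0]
    - [0,0,0,3.6,0]
    - [0,0,0,3.6,0]
    - [0,0,0,3.6,0]
    - [0,0,0,3.6,0]

```text
time_s: 2.6
tool_pos: [0.5681, -0.2274, 0.0544]
eef_rot: [0.601, 0.799, 0.0, 0.0]
force: [1.1, -0.2, 0.5]
gripper_width: 0.0006
grip_force: 0.0
```

Request:
move_arm:
  rows:
    - [0,0,0,1.7,0]
    - [0,0,0,1.5,0]
    - [0,0,0,0,0]
    - [0,0,0,0,0]

```text
time_s: 2.93
tool_pos: [0.5675, -0.2272, 0.023]
eef_rot: [0.601, 0.799, -0.0, -0.001]
force: [0.9, -0.8, 0.3]
gripper_width: 0.0005
grip_force: 0.0
```

Request:
move_arm:
  rows:
    - [0,0.8,0,0,0]
    - [0,0.6,0,0,0]
    - [0,0.5,0,0,0]
    - [0,0.5,0,0,0]
    - [0,0.5,0,0,0]

```text
time_s: 3.35
tool_pos: [0.5609, -0.201, 0.0254]
eef_rot: [0.601, 0.799, -0.0, 0.002]
force: [0.9, -4.9, 0.9]
gripper_width: 0.0007
grip_force: 2.6
```

```bash
python3 - <<'E'
from m import *
st()
E
```

```text
t 3.35 tcp [ 0.5609 -0.201   0.0254] rackframe [-0.0617 -0.0875] F [ 0.93 -4.86  0.91] w 0.0006947800016765141
tool axes cols
 [[-0.278  0.96   0.003]
 [ 0.96   0.278 -0.003]
 [-0.004  0.002 -1.   ]]
```

Request:
move_arm:
  rows:
    - [0,0.5,0,0,0]
    - [0,0.6,0,0,0]
    - [0,0.6,0,0,0]
    - [0,0.6,0,0,0]
    - [0,0.6,0,0,0]

```text
time_s: 3.77
tool_pos: [0.5531, -0.1731, 0.0254]
eef_rot: [0.601, 0.799, -0.0, 0.002]
force: [1.9, -5.1, 1.6]
gripper_width: 0.0009
grip_force: 2.8
```

Request:
move_arm:
  rows:
    - [0,0.6,0,0,0]
    - [0,0.6,0,0,0]
    - [0,0.6,0,0,0]
    - [0,0.6,0,0,0]
    - [0,0.6,0,0,0]

```text
time_s: 4.18
tool_pos: [0.5448, -0.1442, 0.0254]
eef_rot: [0.601, 0.799, 0.0, 0.002]
force: [2.3, -4.6, 1.9]
gripper_width: 0.0005
grip_force: 2.8
```

Request:
move_arm:
  rows:
    - [0,0.6,0,0,0]
    - [0,0.6,0,0,0]
    - [0,0.6,0,0,0]
    - [0,0.4,0,0,0]
    - [0,0.2,0,0,0]

```text
time_s: 4.6
tool_pos: [0.5381, -0.1209, 0.0254]
eef_rot: [0.601, 0.8, 0.0, 0.002]
force: [1.2, -6.0, 1.9]
gripper_width: 0.0005
grip_force: 3.0
```

```bash
python3 - <<'E'
from m import *
st()
P={n:vision.snapshot(n) for n in('scene','side')}
for n in P:
    for d in vision.trace('block',P[n]): 
        b=d['bbox']; print(n,np.round(b),round(d['conf'],2),rel(RK,onz(P[n],((b[0]+b[2])/2,(b[1]+b[3])/2),.02)).round(3))
save(P['side'],'side2')
E
```

```text
t 4.6 tcp [ 0.5381 -0.1209  0.0254] rackframe [-0.0614 -0.0042] F [ 1.17 -6.05  1.86] w 0.0005216000850219796
tool axes cols
 [[-0.278  0.96   0.004]
 [ 0.96   0.278 -0.002]
 [-0.003  0.003 -1.   ]]
scene [141. 174. 169. 200.] 0.67 [-0.186 -0.014]
scene [198. 215. 217. 226.] 0.57 [-0.024  0.02 ]
scene [157. 228. 264. 337.] 0.39 [ 0.104 -0.067]
side [219. 230. 250. 254.] 0.67 [-0.063  0.002]
side [149. 250. 181. 282.] 0.66 [-0.202 -0.011]
```

View pics/side2.png

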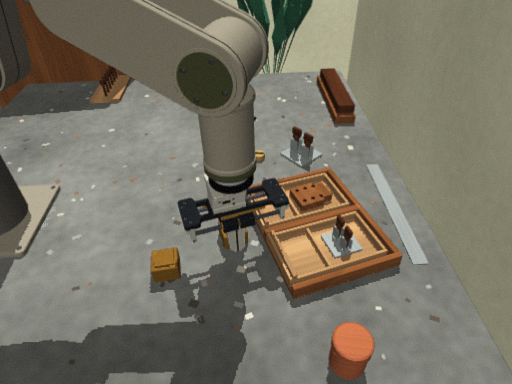

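The block (largely hidden, around (232,243)) has been pushed along with the fingers and the rack is unmoved. I back off, rise, and check from above.

Request:
move_arm:
  rows:
    - [0,-1.0,0,0,0]
    - [0,-1.5,0,0,0]
    - [0,0,0,-3.5,0]
    - [0,0,0,-4,0]
    - [0,0,0,-4,0]

```text
time_s: 5.22
tool_pos: [0.5422, -0.1451, 0.1379]
eef_rot: [0.601, 0.799, -0.001, -0.002]
force: [1.0, -0.2, 0.4]
gripper_width: 0.0007
grip_force: 0.0
```

Request:
move_arm:
  rows:
    - [0,-2,0,-3,0]
    - [0,-2,0,-2,0]
    - [0,0,0,0,0]
    - [0,0,0,0,0]

```text
time_s: 5.55
tool_pos: [0.5556, -0.1848, 0.1897]
eef_rot: [0.602, 0.799, 0.0, 0.001]
force: [0.1, 0.4, -1.2]
gripper_width: 0.0001
grip_force: 0.0
```

```bash
python3 - <<'E'
from m import *
st()
w=vision.snapshot('wrist'); im=w['pixels'].copy()
for d in vision.find_in('block',w)[:3]:
    b=d['bbox']; print(np.round(b),round(d['conf'],2),rel(RK,onz(w,((b[0]+b[2])/2,(b[1]+b[3])/2),.03)).round(3))
c,s=np.cos(RK[2]),np.sin(RK[2])
for u,v,z in((0,0,.03),(0,-.146,.03),(.014,-.012,.042),(.014,-.128,.042),(.048,-.07,.017),(.087,-.07,.027)):
    cv2.circle(im,tuple(int(k) for k in proj(w,(RK[0]+c*u-s*v,RK[1]+s*u+c*v,z)).round()),1,(0,0,255),-1)
save(w,'wrist2',cv2.resize(im,(768,576)))
E
```

```text
t 5.55 tcp [ 0.5556 -0.1848  0.1897] rackframe [-0.0623 -0.0705] F [ 0.14  0.39 -1.2 ] w 6.923347186909499e-05
tool axes cols
 [[-0.276  0.961  0.002]
 [ 0.961  0.276 -0.001]
 [-0.001  0.002 -1.   ]]
[ 81.  90. 148. 150.] 0.8 [-0.196 -0.005]
[236.  50. 286. 108.] 0.79 [-0.056  0.031]
```

View pics/wrist2.png

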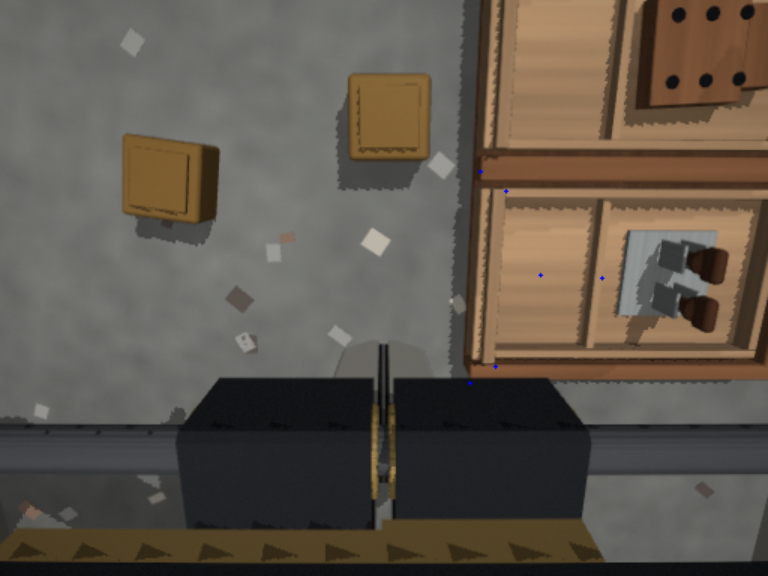

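The block at (390,116) is clear, at rack y about +31 mm. The lip's rear edge matches the projection at (505,190)–(495,366). I move over the right tray's finger space and descend.

Request:
move_arm:
  rows:
    - [0,0,3,0,0]
    - [0,0,3.5,0,0]
    - [0,0,3.5,0,0]
    - [0,0,1,0,0]
    - [0,0,0,0,0]

```text
time_s: 6.07
tool_pos: [0.6609, -0.1499, 0.1849]
eef_rot: [0.6, 0.8, -0.0, -0.002]
force: [0.4, 0.2, -0.4]
gripper_width: 0.0004
grip_force: 0.0
```

Request:
move_arm:
  rows:
    - [0,0,0,2,0]
    - [0,0,0,3,0]
    - [0,0,0,3,0]
    - [0,0,0,2,0]
    - [0,0,0,0,0]

```text
time_s: 6.48
tool_pos: [0.6547, -0.1507, 0.0805]
eef_rot: [0.601, 0.799, -0.002, -0.006]
force: [-0.7, 0.6, -1.0]
gripper_width: 0.0005
grip_force: 0.0
```

```bash
python3 - <<'E'
from m import *
st()
p=vision.snapshot('side'); save(p,'side3',cv2.resize(p['pixels'][130:330,200:440],(720,600),interpolation=cv2.INTER_CUBIC))
E
```

```text
t 6.48 tcp [ 0.6547 -0.1507  0.0805] rackframe [ 0.0423 -0.0652] F [-0.73  0.57 -0.98] w 0.0005307558722915054
tool axes cols
 [[-0.278  0.96  -0.012]
 [ 0.96   0.278  0.004]
 [ 0.007 -0.011 -1.   ]]
```

View pics/side3.png

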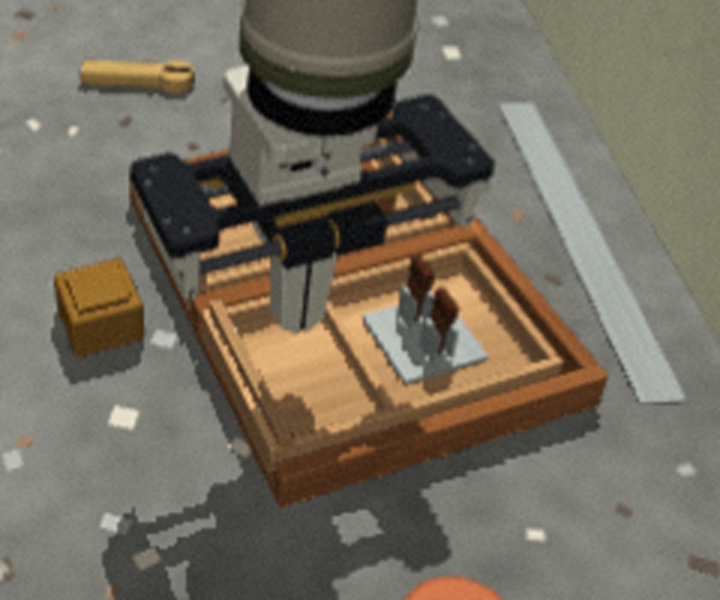

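The closed fingers hang over the right tray's empty finger space, near (300,325) in the crop, between the lip and the cross strip. The block at (100,305) is well clear. I lower them the rest of the way.

Request:
move_arm:
  rows:
    - [0,0,0,1,0]
    - [0,0,0,1.5,0]
    - [0,0,0,1,0]
    - [0,0,0,0,0]
    - [0,0,0,0,0]

```text
time_s: 6.95
tool_pos: [0.6599, -0.152, 0.0527]
eef_rot: [0.601, 0.799, -0.0, -0.001]
force: [-0.0, -0.3, 1.0]
gripper_width: 0.0006
grip_force: 0.0
```

```bash
python3 - <<'E'
from m import *
st()
E
```

```text
t 6.95 tcp [ 0.6599 -0.152   0.0527] rackframe [ 0.0469 -0.0679] F [-0.04 -0.26  0.96] w 0.0005850799534149425
tool axes cols
 [[-0.278  0.961 -0.002]
 [ 0.961  0.278  0.001]
 [ 0.001 -0.001 -1.   ]]
```

Request:
move_arm:
  rows:
    - [0,0,0,0.7,0]
    - [0,0,0,0.5,0]
    - [0,0,0,0,0]
    - [0,0,0,0,0]

```text
time_s: 7.28
tool_pos: [0.6603, -0.1521, 0.0412]
eef_rot: [0.601, 0.799, -0.0, -0.0]
force: [-0.1, -0.0, -0.9]
gripper_width: 0.0007
grip_force: 0.0
```

Request:
move_arm:
  rows:
    - [0,0,-0.4,0,0]
    - [0,0,-0.5,0,0]
    - [0,0,-0.5,0,0]
    - [0,0,-0.4,0,0]
    - [0,0,-0.3,0,0]

```text
time_s: 7.7
tool_pos: [0.6401, -0.1583, 0.0419]
eef_rot: [0.601, 0.799, 0.0, 0.0]
force: [1.5, 0.3, -0.8]
gripper_width: 0.0008
grip_force: 1.0
```

Request:
move_arm:
  rows:
    - [0,0,-0.4,0,0]
    - [0,0,-0.5,0,0]
    - [0,0,-0.6,0,0]
    - [0,0,-0.6,0,0]
    - [0,0,-0.6,0,0]

```text
time_s: 8.12
tool_pos: [0.6141, -0.1657, 0.0419]
eef_rot: [0.601, 0.799, 0.0, 0.0]
force: [2.1, 0.9, 0.1]
gripper_width: 0.0002
grip_force: 1.2
```

```bash
python3 - <<'E'
from m import *
st()
p=vision.snapshot('side'); save(p,'side4',cv2.resize(p['pixels'][130:330,180:420],(720,600),interpolation=cv2.INTER_CUBIC))
E
```

```text
t 8.12 tcp [ 0.6141 -0.1657  0.0419] rackframe [-0.0009 -0.0683] F [2.07 0.87 0.1 ] w 0.0001663273035145145
tool axes cols
 [[-0.278  0.96   0.   ]
 [ 0.96   0.278  0.   ]
 [-0.     0.    -1.   ]]
```

View pics/side4.png

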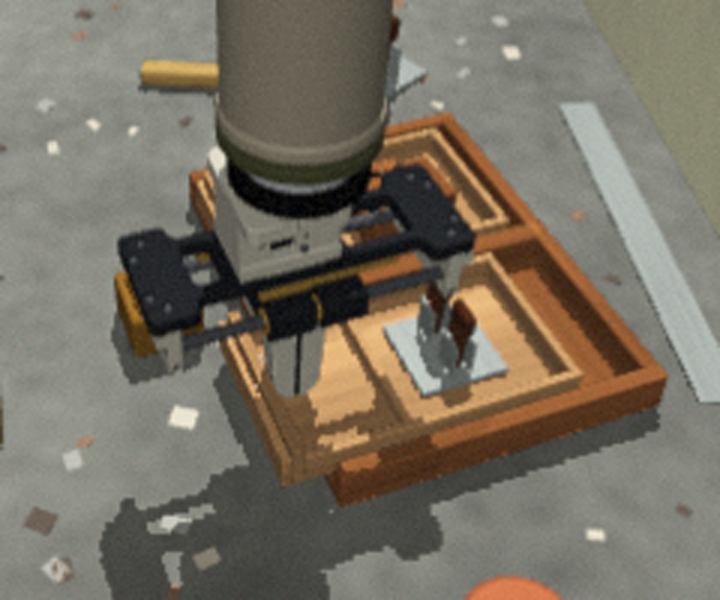

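The tray is sliding out with the finger behind the lip, and the pegs stand clear of the gripper. I continue to the stop.

Request:
move_arm:
  rows:
    - [0,0,-0.6,0,0]
    - [0,0,-0.6,0,0]
    - [0,0,-0.6,0,0]
    - [0,0,-0.6,0,0]
    - [0,0,-0.6,0,0]

```text
time_s: 8.58
tool_pos: [0.5851, -0.174, 0.0416]
eef_rot: [0.601, 0.799, 0.0, -0.0]
force: [1.4, 1.3, 0.4]
gripper_width: 0.0004
grip_force: 1.1
```

Request:
move_arm:
  rows:
    - [0,0,-0.6,0,0]
    - [0,0,-0.6,0,0]
    - [0,0,-0.6,0,0]
    - [0,0,-0.5,0,0]
    - [0,0,-0.4,0,0]

```text
time_s: 9.0
tool_pos: [0.5591, -0.1816, 0.0416]
eef_rot: [0.601, 0.799, -0.0, -0.0]
force: [1.7, 1.4, 0.8]
gripper_width: 0.0007
grip_force: 1.1
```

Request:
move_arm:
  rows:
    - [0,0,-0.3,0,0]
    - [0,0,-0.3,0,0]
    - [0,0,-0.2,0,0]
    - [0,0,-0.1,0,0]

```text
time_s: 9.33
tool_pos: [0.5508, -0.184, 0.0416]
eef_rot: [0.601, 0.799, -0.0, -0.0]
force: [1.8, 2.8, -0.1]
gripper_width: 0.0005
grip_force: 1.0
```

```bash
python3 - <<'E'
from m import *
st()
E
```

```text
t 9.33 tcp [ 0.5508 -0.184   0.0416] rackframe [-0.0668 -0.0684] F [ 1.85  2.8  -0.13] w 0.00047935039289218653
tool axes cols
 [[-0.278  0.961 -0.   ]
 [ 0.961  0.278  0.   ]
 [ 0.    -0.    -1.   ]]
```

Not at the stop yet, since the force is still that of sliding. I creep on until it rises.

Request:
move_arm:
  rows:
    - [0,0,-0.1,0,0]
    - [0,0,-0.1,0,0]
    - [0,0,-0.1,0,0]
    - [0,0,0,0,0]

```text
time_s: 9.67
tool_pos: [0.5481, -0.1849, 0.0416]
eef_rot: [0.601, 0.799, -0.0, -0.0]
force: [0.5, 1.2, 0.5]
gripper_width: 0.0005
grip_force: 0.6
```

Request:
move_arm:
  rows:
    - [0,0,-0.1,0,0]
    - [0,0,-0.1,0,0]
    - [0,0,-0.1,0,0]
    - [0,0,0,0,0]

```text
time_s: 10.0
tool_pos: [0.546, -0.1854, 0.0417]
eef_rot: [0.601, 0.799, 0.001, 0.001]
force: [6.4, 2.7, -2.5]
gripper_width: 0.0005
grip_force: 3.1
```

Request:
move_arm:
  rows:
    - [0,0,0.5,0,0]
    - [0,0,0.7,0,0]
    - [0,0,0,-2,0]
    - [0,0,0,-3.5,0]
    - [0,0,0,-4,0]

```text
time_s: 10.42
tool_pos: [0.5549, -0.1814, 0.1348]
eef_rot: [0.601, 0.799, -0.001, -0.003]
force: [1.2, -0.7, -0.2]
gripper_width: 0.0005
grip_force: 0.0
```

Request:
move_arm:
  rows:
    - [0,0,0,-4,0]
    - [0,0,0,-2,0]
    - [0,0,0,0,0]
    - [0,0,0,0,0]

```text
time_s: 10.75
tool_pos: [0.5581, -0.1828, 0.1987]
eef_rot: [0.601, 0.799, 0.0, 0.002]
force: [-1.1, -0.1, -0.2]
gripper_width: 0.0007
grip_force: 0.0
```

```bash
python3 - <<'E'
from m import *
st()
p=vision.snapshot('side'); save(p,'side5',cv2.resize(p['pixels'][130:330,180:420],(720,600),interpolation=cv2.INTER_CUBIC))
for d in vision.find_in('clip',p)[:2]: print(d)
for d in vision.find_in('block',p)[:2]:
    b=d['bbox']; print(np.round(b),d['conf'],rel(RK,onz(p,((b[0]+b[2])/2,(b[1]+b[3])/2),.02)))
E
```

```text
t 10.75 tcp [ 0.5581 -0.1828  0.1987] rackframe [-0.0594 -0.0693] F [-1.07 -0.14 -0.24] w 0.0007030103349316564
tool axes cols
 [[-0.278  0.961  0.003]
 [ 0.961  0.278 -0.002]
 [-0.003  0.003 -1.   ]]
{'bbox': [285.0, 148.5, 323.3, 166.3], 'conf': 0.86}
{'bbox': [253.2, 177.2, 346.3, 228.2], 'conf': 0.63}
[149. 248. 178. 283.] 0.93 [-0.20488267 -0.00763573]
[220. 217. 249. 248.] 0.66 [-0.05412791  0.0262334 ]
```

View pics/side5.png

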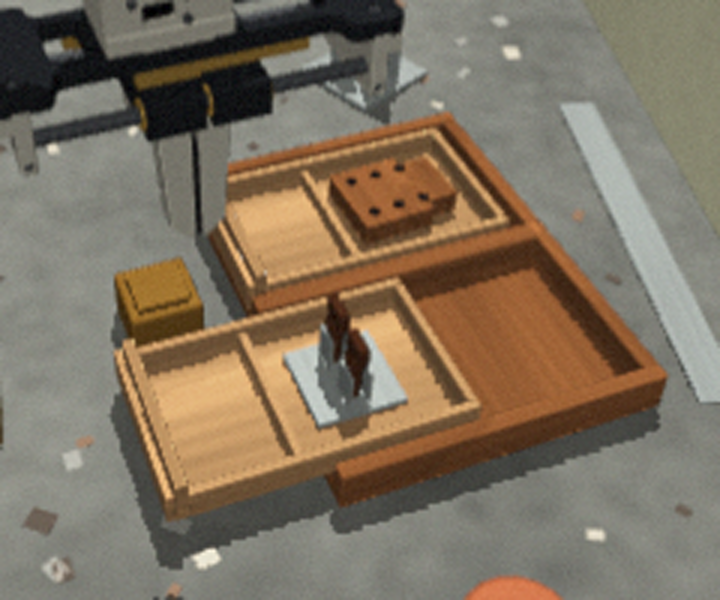

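The tray is at its stop: about 100 mm of travel, then the force rose. The pegs are upright, the block is clear of the tray at (160,300), and the other tray is shut. I hand in.

```bash
python3 -c "
from m import *
p=vision.snapshot('side')
print(rel(RK,onz(p,(180+178/3,130+488/3),.042)))
print(bot.finish_job())"
```

```text
[-0.09168267 -0.12788566]
the job is handed in; nothing more can be done
None
```

The job is handed in, verdict not shown: the block stands about 26–31 mm left of the rack's middle line, the right tray with the pegs is out to its stop (about 100 mm), and the last pictures show the pegs upright and the left tray shut.

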